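Take the sample stack apart at the microscope bench

ROBOT

A 7-joint arm with a two-finger parallel gripper is mounted at the origin on the work surface. World frame = base frame: x ahead of the robot, y to its left, z up, the work surface at z = 0. Lengths are in mm, angles in rad, forces in N, time in s.
With the tool pointing down it reaches from about 400 to 875 mm from the base axis. Payload 4.4 kg.
Tool frame: the origin (TCP) lies on the centre line of the jaws, within the pads' length; the fingertips stand 25 mm ahead of it and the grasp point (between the pads) lies 6 mm ahead of it; x points along the fingers, y is the direction in which the jaws open and shut, and the axes are right-handed (so a half turn about x gives the same grasp; the last joint's range is limited). The gripper opens to 85 mm and grips with 20 to 120 N. Pads are 22 mm wide; open, the fingers measure 114 mm over their backs; the gripper's body (76 mm by 85 mm) begins 54 mm behind the grasp point. The pads swing forward as they close: fully open they stand 13 mm farther back than shut.
Start: joints at [1.082, 0.628, 0.038, 1.517, -0.027, 0.996, -0.02], TCP at [266.732, -592.766, 256.313] pointing down, gripper open.
Joint ranges: [-3.06, 3.06], [-0.37, 2.12], [-1.25, 1.32], [0.18, 2.47], [-1.1, 4.24], [0.23, 1.98], [-2.94, 2.94]. Speed limits (rad/s): [2.57, 2.57, 3.14, 3.14, 3.14, 3.14, 3.14].

INTERFACE

Orientations are given as [roll, pitch, yaw] about the fixed x, y, z axes, in that order (R = Rz(yaw) Ry(pitch) Rx(roll)).
In Python, from cell import * gives the robot as it stands. The module is installed in compiled form; this text tells all that it offers.
- The arm moves only by the tool jog_arm, never from a script. Its argument "series" is a list of rows, each a list of 3 entries, a list of its own where there are three numbers: the turn, a rotation vector about the tool's x, y, z in degrees, then the shift along the tool's x, y, z in mm, then the gripper's target within -1 to 1 (shut at 1, half-way at 0, fully open at -1). In form: [[[rx, ry, rz], [dx, dy, dz], hand], ...]. A call has 1 to 8 rows; each row shifts and turns the commanded pose from where the row before left it, along the tool's axes as they then stand; what a row does not reach is not made up. A row lasts 1/8 s, in which the tool goes at most 62.5 mm and 10.7 degrees, less where a joint would pass 70% of its speed; a pose out of reach is approached as far as the arm can. A call is refused whole if a number of a shift passes 62.5 or a number of a turn 10.7, either way. A call with a gripper value outside its range is refused whole. The fingers move at their own pace and stop on an object; the grip force is fixed at half the most. Time passes only in rows, so rows that do not move let the fingers close. It gives the time, the measured TCP pose, the force and the opening at its end, in the units of the state.
- read_state(): the state, without advancing time (a new reading comes with each control period).
- get_image(name): name is "side" or "top"; returns a dict with "img" (480x640x3 uint8, red, green, blue), "range_z" (480x640 float32, mm along the optical axis (not along the pixel's ray), 0 where there is no reading), "fovy" (degrees; the focal length in pixels is half the picture's height over the tangent of half this angle, whatever the lens; pixels are square), "cx", "cy" (the principal point, pixels), "cam_to_world" (4x4, takes a point from camera to world coordinates). Camera axes: x right, y up, looking along -z (the intrinsics and any distortion apply to the point x, -y, -z); pixel columns grow to the right and rows downward; lengths in mm; the calibration is good to about 2 mm. A picture is of the moment at which its call begins.
- finish_job(): hands the job in, once; it reports no verdict.
The state is a dict: "clock": time; "qpos": joint angles; "qd": joint speeds; "tau": joint torques, N m; "eef_pos": TCP position; "tool_rot": TCP orientation; "force": force on the tool from outside, world axes, zero at the start; "torque": the same for the moment, N m; "width": finger opening in mm.
Only numpy, scipy, OpenCV 4.12 (cv2) and the standard library are available. Lean on these libraries where they do the work, as an engineer would, in place of code of your own. Each camera call takes 0.05 s, during which the arm holds its last target. There are 200 camera calls.

TASK

Set the microscope bench out for the next class: the specimen pots are stacked on the grey instrument case. Take the stack apart: stand each pot in the middle of the round mat of its lid's colour, and lay the emptied case in the middle of the black rectangular mat with its length along the mat's length. Keep the pots and the case the right way up throughout, leave the spray bottle and the glass beaker where they are, and let go of everything at the end.

Things in the scene. Friction and masses are not known exactly. Their poses are not given: they have to be found in the camera images.
- red_pot_center (a point): Small specimen pot, a closed upright white plastic cylinder with a red screw lid, 36 mm across and 34 mm high, about 40 g. At the start it is the top of the stack, standing on the lid of the blue- or of the yellow-lidded pot. The point is the pot's centre, 17 mm above its underside; z is its axis, up.
- blue_pot_center (a point): Specimen pot, a closed upright white plastic cylinder with a blue screw lid, 58 mm across and 40 mm high, about 110 g; rigid, smooth-sided. At the start it stands near one end of the grey instrument case, 38 mm from the case's centre along its length (either end); the small red-lidded pot may stand on it. The point is the pot's centre, 20 mm above its underside; z is its axis, up.
- yellow_pot_center (a point): Specimen pot, a closed upright white plastic cylinder with a yellow screw lid, 58 mm across and 40 mm high, about 110 g; rigid, smooth-sided. At the start it stands near one end of the grey instrument case, 38 mm from the case's centre along its length (either end); the small red-lidded pot may stand on it. The point is the pot's centre, 20 mm above its underside; z is its axis, up.
- case_center (a point): Closed instrument case, a loose light grey plastic box 160 mm long (its x), 62 mm wide (its y) and 32 mm high, about 300 g, with two small steel latches on one long side and a black seam; it lies flat on the bench under the blue- and yellow-lidded pots. The point is its centre, 16 mm above its underside; x runs along its length, z up. Either end may point either way.
- red_mat_top (a point): Flat round red mat, 84 mm across, 3 mm thick, fixed to the bench: the place of the red-lidded pot. The point is the centre of its upper face (3 mm above the bench), z up.
- blue_mat_top (a point): Flat round blue mat, 84 mm across, 3 mm thick, fixed to the bench: the place of the blue-lidded pot. The point is the centre of its upper face (3 mm above the bench), z up.
- yellow_mat_top (a point): Flat round yellow mat, 84 mm across, 3 mm thick, fixed to the bench: the place of the yellow-lidded pot. The point is the centre of its upper face (3 mm above the bench), z up.
- case_mat_top (a point): Flat black rubber mat, 190 mm long (its x), 92 mm wide (its y), 3 mm thick, fixed to the bench: the place of the case. The point is the centre of its upper face (3 mm above the bench), x along its length, z up.
- spray: Bystander, not to be disturbed: yellow spray bottle with a red head, 82 mm across, 205 mm high, standing to the robot's left of the work. Origin at the centre of its underside.
- beaker: Bystander, not to be disturbed: open clear glass beaker, 70 mm across, 85 mm high, standing to the robot's right of the work. Origin at the centre of its underside.
Things that resemble listed ones, but are neither listed nor needed, are in the scene too. Leave any orange, pink or turquoise look-alike of the part that bears blue_pot_center alone.

How it is judged:
By the outcome, as a careful person would: the job done as asked, in the order asked, and still so for the second after the job is handed in, with the robot touching nothing.
It also fails if it takes over 112 s, if anything falls off the work surface, if the arm or the gripper's body presses on something with over 40 N, if the wrist force passes 120 N, or if a joint passes its speed limit or range.

## Working session

There is one attempt and no reset: what is moved stays moved. The work goes in short steps, Python scripts to look and compute and a tool call to move; the robot and the scene stay as the last step left them, time stands still between calls to the robot, and variables do not carry over. Pictures are saved under pics/ and viewed, about 12 in all and at most 16, crops included, and the job is handed in when it is done.

Besides the shell and the picture viewer there is one more tool, called after ">>>" as name(argument=value, ...) on one line, values as JSON. jog_arm: Moves the arm, as the interface text tells. Its arguments: {"type":"object","properties":{"series":{"type":"array"}},"required":["series"]}

```bash
mkdir -p pics
cat > h.py <<'E'
from cell import *
import numpy as np, cv2
def snap(n,f=None):
    d=get_image(n)
    if f: cv2.imwrite('pics/'+f,d['img'][:,:,::-1])
    return d
def world(d,u,v,z=None):
    """pixel -> world, by range (z None) or on plane z"""
    u=np.asarray(u,float);v=np.asarray(v,float)
    f=240/np.tan(np.radians(d['fovy'])/2)
    r=np.stack([(u-d['cx'])/f,-(v-d['cy'])/f,-np.ones_like(u)],-1)
    T=d['cam_to_world']; r=r@T[:3,:3].T; o=T[:3,3]
    s=d['range_z'][v.astype(int),u.astype(int)] if z is None else (z-o[2])/r[...,2]
    return o+r*np.asarray(s)[...,None]
E
python3 - <<'E'
from h import *
print(read_state())
for n in('side','top'):
    d=snap(n,n+'0.png');print(n,{k:v for k,v in d.items() if k not in('img','range_z')},(d['range_z']>0).mean())
E
```

```text
{'clock': 0.0, 'qpos': array([ 1.08216518,  0.62935417,  0.03844736,  1.51838175, -0.02699921,
        0.9962638 , -0.01999091]), 'qd': array([ 1.05934386e-03, -8.84951585e-04,  7.90915069e-04,  4.44797182e-05,
       -3.06115170e-04, -2.18544138e-03, -1.35150996e-04]), 'tau': array([-7.61503434e-04, -5.63409376e+01,  1.22559182e+00, -1.93450695e+01,
        1.08840445e-02,  1.03209246e-02, -1.10592171e-05]), 'eef_pos': array([ 266.51155998, -592.22043322,  255.37951507]), 'tool_rot': array([-1.55529329,  1.56890744,  2.00913534]), 'force': array([ 0.03174207, -0.34386988, -0.40812637]), 'torque': array([ 0.00308113, -0.0465767 ,  0.08515157]), 'width': 85.15766711671205}
side {'fovy': 56.35415355161041, 'cx': 324.84608789283993, 'cy': 244.69357978178635, 'cam_to_world': array([[-9.18435758e-01,  3.01719495e-01, -2.55814592e-01,
         3.02899415e+02],
       [-3.95138536e-01, -6.69566031e-01,  6.28925169e-01,
         6.84871315e+02],
       [ 1.84742230e-02,  6.78709568e-01,  7.34174384e-01,
         8.71941817e+02],
       [ 0.00000000e+00,  0.00000000e+00,  0.00000000e+00,
         1.00000000e+00]])} 0.9960188802083333
top {'fovy': 54.71739051884237, 'cx': 329.278646924098, 'cy': 237.2174080207747, 'cam_to_world': array([[ 2.04389569e-02,  9.82204275e-01, -1.86700327e-01,
         2.95200305e+02],
       [-9.99789891e-01,  2.03701591e-02, -2.28711545e-03,
        -1.52267529e+01],
       [ 1.55670079e-03,  1.86707846e-01,  9.82414249e-01,
         1.43430709e+03],
       [ 0.00000000e+00,  0.00000000e+00,  0.00000000e+00,
         1.00000000e+00]])} 0.9961100260416667
```

View pics/side0.png

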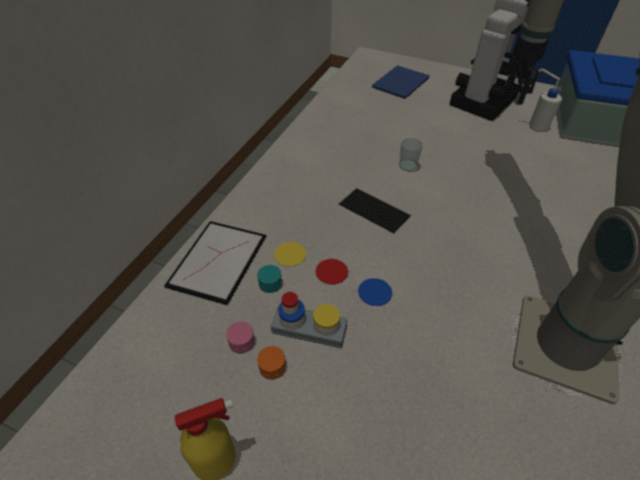

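View pics/top0.png

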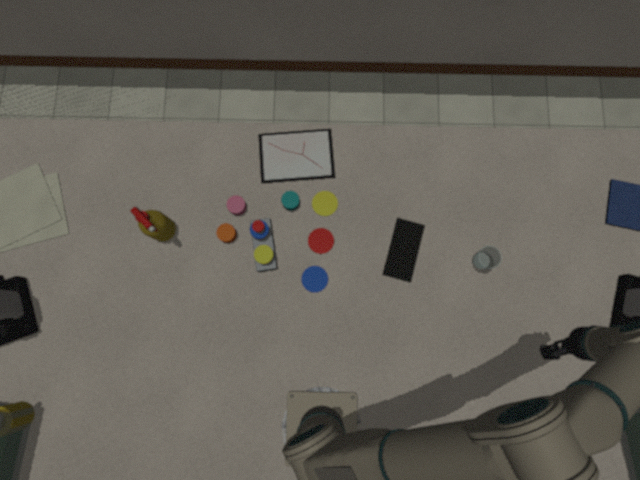

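Side view: the red lid at (290,299) stands on the blue pot (292,313). The yellow pot is at (327,318), and the case lies under both.

What could be taken for the wanted things:
- **Pots:** teal (269,278), pink (240,337) and orange (272,361) are look-alikes, so I leave them alone.
- **Blue:** the blue mat (375,292) is flat, and there is a far blue book.
- **Yellow:** the yellow mat (291,254) is flat, and the spray bottle is at (207,440).
- **Red:** the red mat (332,271) is flat, and the spray has a red head.
- **Black:** the case mat (374,210) is the target, not the framed picture at (215,260).

Next I measure these from both views.

```bash
cat >> h.py <<'E'
HSV={'red':[(0,120,60),(6,255,255)],'red2':[(172,120,60),(180,255,255)],'blue':[(105,110,60),(125,255,255)],'yellow':[(22,110,70),(34,255,255)],'teal':[(80,100,40),(97,255,255)],'black':[(0,0,0),(180,255,55)]}
def mask(d,c):
    h=cv2.cvtColor(d['img'],cv2.COLOR_RGB2HSV); m=cv2.inRange(h,*map(np.array,HSV[c]))
    if c=='red': m|=cv2.inRange(h,*map(np.array,HSV['red2']))
    return m
def blobs(d,c,roi,amin=40):
    """contours in roi (u0,v0,u1,v1)"""
    m=mask(d,c); k=np.zeros_like(m); k[roi[1]:roi[3],roi[0]:roi[2]]=1
    cs,_=cv2.findContours(m*k,cv2.RETR_EXTERNAL,cv2.CHAIN_APPROX_NONE)
    return [q for q in cs if cv2.contourArea(q)>amin]
def cen(c):
    M=cv2.moments(c); return M['m10']/M['m00'],M['m01']/M['m00']
def ray(d,u,v):
    a=world(d,u,v,0.); o=d['cam_to_world'][:3,3]; return o,(a-o)/np.linalg.norm(a-o)
def tri(d1,p1,d2,p2):
    o1,r1=ray(d1,*p1);o2,r2=ray(d2,*p2)
    s=np.linalg.lstsq(np.stack([r1,-r2],1),o2-o1,rcond=None)[0]
    a,b=o1+s[0]*r1,o2+s[1]*r2; return (a+b)/2,np.linalg.norm(a-b)
E
python3 - <<'E'
from h import *
np.set_printoptions(precision=1,suppress=True)
S=snap('side');T=snap('top')
R={'side':(S,(225,230,425,350)),'top':(T,(215,180,440,290))}
for c in('red','blue','yellow','teal','black'):
  for n,(d,r) in R.items():
    for q in blobs(d,c,r):
      p=cen(q); w=world(d,*p); pts=q[:,0,:]; W=world(d,pts[:,0],pts[:,1],w[2])
      print(c,n,np.array(p),'A',cv2.contourArea(q),'xyz',w,'rect',[np.round(x,1) for x in cv2.minAreaRect(W[:,:2].astype(np.float32))])
a=S['img'][220:370,220:420];b=T['img'][170:300,210:440]
cv2.imwrite('pics/crop.png',np.vstack([cv2.resize(a,(500,375),interpolation=2),cv2.resize(b,(500,225),interpolation=2)])[:,:,::-1])
E
```

```text
red side [289.4 299.3] A 181.0 xyz [575.5 202.6 107.3] rect [array([575.3, 202.8]), array([31.4, 38.5]), np.float64(25.7)]
red side [331.4 271.1] A 600.5 xyz [554.7  17.2   3.8] rect [array([554.9,  15.9]), array([78. , 77.7]), np.float64(24.1)]
red top [320.5 240.4] A 470.5 xyz [556.5  15.4   2.4] rect [array([557.3,  14.7]), array([76.2, 78.3]), np.float64(46.6)]
red top [258.  225.8] A 88.0 xyz [577.7 197.7 104.1] rect [array([578.6, 197.6]), array([33.2, 29.3]), np.float64(2.7)]
blue side [291.9 313.5] A 209.5 xyz [565.6 213.5  75.4] rect [array([568.8, 209.5]), array([54. , 47.9]), np.float64(35.0)]
blue side [374.8 291.7] A 655.5 xyz [434.6  32.9   3. ] rect [array([434.2,  32.7]), array([78.2, 77.9]), np.float64(24.0)]
blue top [314.3 278.3] A 453.5 xyz [436.7  31.5   8.6] rect [array([439.2,  31. ]), array([70.9, 77. ]), np.float64(1.2)]
blue top [260.3 233. ] A 89.5 xyz [561.1 193.6  79.5] rect [array([566.4, 195.2]), array([42.2, 52.1]), np.float64(25.1)]
yellow side [326.1 316. ] A 494.0 xyz [498.3 186.4  70.1] rect [array([498.6, 185.9]), array([55.5, 60.6]), np.float64(2
[... 433 characters left out ...]
2.3] rect [array([669.8, 125.5]), array([51.8, 78.8]), np.float64(29.1)]
teal top [290.2 200. ] A 222.0 xyz [677.5 112.4  32.4] rect [array([677.5, 113.2]), array([58.2, 50. ]), np.float64(1.9)]
black side [306.1 337.2] A 189.0 xyz [529.5 221.8  17.2] rect [array([529.9, 221.4]), array([157.2,  13.6]), np.float64(11.7)]
black side [271.3 286.1] A 139.0 xyz [302.9 684.9 871.9] rect [array([302.9, 684.9]), array([0., 0.]), np.float64(0.0)]
black side [244.8 268. ] A 216.5 xyz [754.1 100.6   9.4] rect [array([755.5,  89.1]), array([ 70. , 242.4]), np.float64(21.9)]
black top [403.3 249.8] A 1542.5 xyz [ 532.2 -244.3    2.1] rect [array([ 533.5, -244.4]), array([ 87.4, 185.4]), np.float64(75.8)]
```

View pics/crop.png

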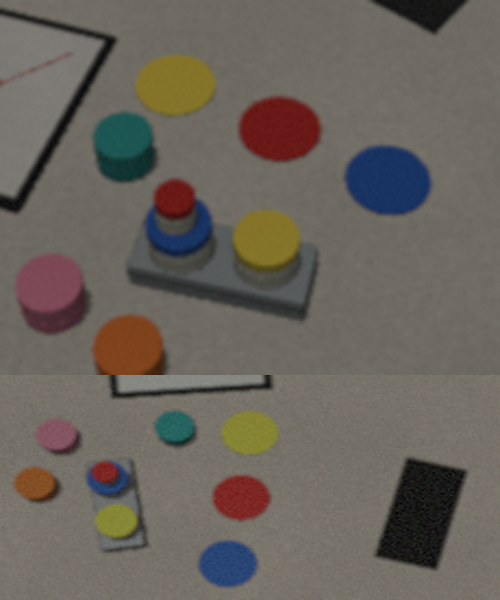

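The crop confirms the choice: red stands on blue at the far end of the case and yellow is at the near end. Next come the refined fits and the height triangulation.

```bash
cat >> h.py <<'E'
from scipy.optimize import least_squares
from scipy.spatial.transform import Rotation as Ro
def lid(d,c,roi,z,r,far=True):
    """circle of radius r fitted to contour cast on plane z; far=only the half away from the camera"""
    q=max(blobs(d,c,roi,30),key=cv2.contourArea)[:,0,:]; W=world(d,q[:,0],q[:,1],float(z))[:,:2]
    m=W.mean(0); v=m-d['cam_to_world'][:2,3]; v/=np.linalg.norm(v)
    if far: W=W[(W-m)@v>-0.1*r]
    f=least_squares(lambda p:np.hypot(*(W-p).T)-r,m+3*v,loss='soft_l1'); return f.x,np.sqrt(np.mean(f.fun**2))
def togo(x,y,z,ang,n=8):
    """remaining turn/shift (tool axes) to TCP x,y,z with jaw axis at ang deg in world, tool down"""
    s=read_state();R=Ro.from_euler('xyz',s['tool_rot'])
    c=[]
    for a in(ang,ang+180):
        j=np.array([np.cos(np.radians(a)),np.sin(np.radians(a)),0]);X=np.array([0,0,-1.])
        G=Ro.from_matrix(np.stack([X,j,np.cross(X,j)],1)); c.append((R.inv()*G).as_rotvec(degrees=True))
    t=min(c,key=np.linalg.norm); D=R.inv().apply(np.array([x,y,z])-s['eef_pos'])
    w=D.copy(); fin=Ro.from_rotvec(t,degrees=True).inv().apply(D)
    print('t%.2f'%s['clock'],'pos',s['eef_pos'].round(1),'w%.1f'%s['width'],'F',s['force'].round(1),'turn',t.round(1),'| shift now',D.round(1),'after turn',fin.round(1))
E
python3 - <<'E'
from h import *
np.set_printoptions(precision=1,suppress=True)
S=snap('side');T=snap('top')
for nm,c,a,b,z,r,far in[('redpot','red',(270,285,305,310),(245,215,275,235),106,17,1),('blue','blue',(270,295,310,330),(245,218,275,242),72,27.8,1),('yel','yellow',(305,300,345,340),(250,240,280,268),72,27.8,1),
 ('redmat','red',(310,255,355,290),(305,225,336,256),3,40,0),('bluemat','blue',(355,275,400,310),(298,262,332,295),3,40,0),('yelmat','yellow',(270,240,310,270),(308,188,340,220),3,40,0)]:
    o=[]
    for d,ro in((S,a),(T,b)):
        print(nm,*lid(d,c,ro,z,r,far),end=' ')
        o.append(cen(max(blobs(d,c,ro,30),key=cv2.contourArea)))
    p,g=tri(S,o[0],T,o[1]);print('tri',p,'gap %.1f'%g)
for d,ro in((S,(335,185,415,235)),(T,(380,212,430,288))):
    q=max(blobs(d,'black',ro),key=cv2.contourArea)[:,0,:]; print('mat',cv2.minAreaRect(world(d,q[:,0],q[:,1],3.)[:,:2].astype(np.float32)),cen(q[:,None]))
for d,n in((S,'s'),(T,'t')):
    Z=d['range_z']; vv,uu=np.mgrid[0:480,0:640]; W=world(d,uu,vv)
    k=(abs(W[...,0]-535)<110)&(abs(W[...,1]-190)<75)&(abs(W[...,2]-32)<5)
    k=cv2.morphologyEx(k.astype(np.uint8),cv2.MORPH_OPEN,np.ones((2,2)))>0
    nn,l,st,_=cv2.connectedComponentsWithStats(k.astype(np.uint8)); i=1+np.argmax(st[1:,4]); P=W[l==i]
    print('case top',n,np.median(P[:,2]),len(P),cv2.minAreaRect(P[:,:2].astype(np.float32)))
    for nm,cx,cy in(('red',578,198),('blue',566,205),('yel',500,184),('bench',400,150),('cmat',533,-244)):
        k=np.hypot(W[...,0]-cx,W[...,1]-cy)<12; print(nm,'z',np.percentile(W[...,2][k],[10,50,90]),end=' ')
    print()
togo(578,200,180,101.7)
E
```

```text
redpot [576.7 200.2] 0.7788165577169591 redpot [576.9 196.1] 1.5699121557548594 tri [578.3 198.4 100.1] gap 0.7
blue [570.6 206.9] 6.522836120727939 blue [569.6 195.7] 7.059447529590494 tri [570.3 198.5  50.8] gap 6.5
yel [499.  184.9] 0.649066716109322 yel [498.2 182.7] 1.171980149705673 tri [499.6 183.7  65.7] gap 0.5
redmat [555.5  15.6] 0.9463859398647835 redmat [556.7  15.4] 1.4598607117393476 tri [556.1  15.4   1.6] gap 1.1
bluemat [435.  32.] 1.3696630479393779 bluemat [436.1  31.5] 2.1987396956720864 tri [435.4  31.5   1.2] gap 0.9
yelmat [676.7   5.6] 0.816408312583076 yelmat [677.9   5.7] 1.152321232845887 tri [677.4   5.6   1.9] gap 1.1
mat ((532.265869140625, -243.26620483398438), (90.06058502197266, 186.7576446533203), 75.44784545898438) (374.74728971962617, 210.05732087227412)
mat ((533.5696411132812, -244.36648559570312), (87.41956329345703, 185.61849975585938), 75.39251708984375) (403.3271705049194, 249.7075359498324)
case top s 31.54583614696753 755 ((463.20147705078125, 430.5907897949219), (162.03038024902344, 578.9367065429688), 16.592254638671875)
red z [104.  106.  107.6] blue z [ 71.1  91.1 106.3] yel z [70.4 71.8 73.4] bench z [-1.7 -0.   2.6] cmat z [1.  3.2 5.5] 
case top t 31.81689479157012 163 ((419.929443359375, 107.41570281982422), (341.919921875, 74.05992126464844), 32.29521942138672)
red z [103.  106.3 111. ] blue z [ 71.8 102.7 109.3] yel z [68.6 71.8 75.3] bench z [-4.  -0.   3.9] cmat z [-0.6  2.7  6.3] 
t0.30 pos [ 266.6 -592.6  256. ] w85.6 F [ 0.3 -0.7 -1. ] turn [12.5  0.   0. ] | shift now [  76.4 -595.  -609.1] after turn [  76.  -713.  -465.6]
```

>>> jog_arm(series=[[[6.2,0,0],[0,-10,-10],-1],[[6.2,0,0],[0,-25,-20],-1],[[0,0,0],[0,-45,-29],-1],[[0,0,0],[0,-45,-29],-1],[[0,0,0],[0,-45,-29],-1],[[0,0,0],[0,-45,-29],-1],[[0,0,0],[0,-45,-29],-1],[[0,0,0],[0,-45,-29],-1]])

```text
clock: 1.3
eef_pos: [398.6, -248.1, 256.6]
tool_rot: [2.567, 1.57, -0.369]
force: [1.0, -0.4, -0.2]
width: 85.6
```

```bash
python3 -c "
from h import *
togo(577.5,198.5,180,101.7)"
```

```text
t1.30 pos [ 398.6 -248.1  256.6] w85.6 F [ 1.  -0.4 -0.2] turn [ 0.1 -0.  -0. ] | shift now [  76.6 -400.5 -266.5] after turn [  76.6 -401.  -265.7]
```

>>> jog_arm(series=[[[0,0,0],[0,-50,-33],-1],[[0,0,0],[0,-50,-33],-1],[[0,0,0],[0,-50,-33],-1],[[0,0,0],[0,-50,-33],-1],[[0,0,0],[10,-50,-33],-1],[[0,0,0],[10,-50,-33],-1],[[0,0,0],[20,-50,-33],-1],[[0,0,0],[20,-50,-33],-1]])

```text
clock: 2.3
eef_pos: [574.8, 196.6, 196.4]
tool_rot: [2.971, 1.57, 0.035]
force: [0.4, -0.2, 0.1]
width: 85.6
```

```bash
python3 -c "
from h import *
togo(577.5,198.5,102,101.7)
d=snap('side','a1.png');snap('top')
cv2.imwrite('pics/a1.png',cv2.resize(d['img'][200:380,200:440],(720,540),interpolation=2)[:,:,::-1])"
```

```text
t2.30 pos [574.8 196.6 196.4] w85.6 F [ 0.4 -0.2  0.1] turn [ 0.1 -0.1 -0. ] | shift now [94.4 -1.3 -2.9] after turn [94.4 -1.3 -3. ]
```

View pics/a1.png

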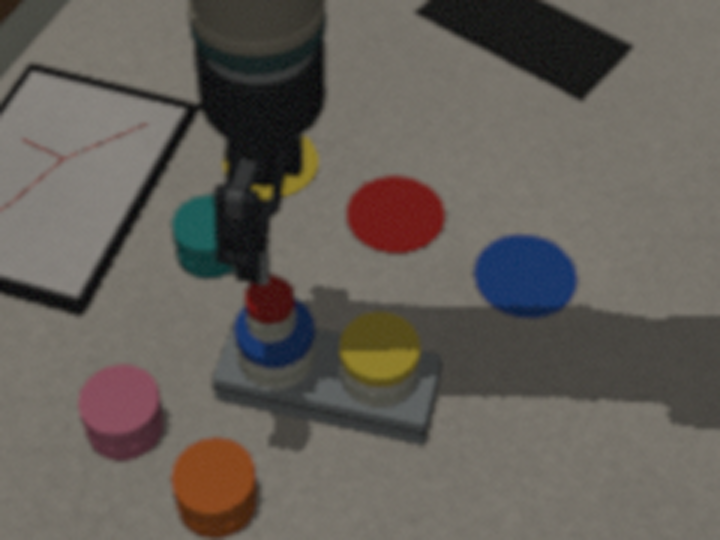

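The gripper is squarely over the red pot (crop 270,300) with the jaws across the case. I descend now.

>>> jog_arm(series=[[[0,0,0],[20,-1,-2],-1],[[0,0,0],[25,0,0],-1],[[0,0,0],[25,0,0],-1],[[0,0,0],[15,0,0],-1],[[0,0,0],[8,0,0],-1],[[0,0,0],[0,0,0],-1],[[0,0,0],[0,0,0],0.2],[[0,0,0],[0,0,0],0.2]])

```text
clock: 3.4
eef_pos: [576.2, 196.4, 104.5]
tool_rot: [-2.978, 1.569, 0.37]
force: [0.5, -0.1, 0.2]
width: 51.5
```

>>> jog_arm(series=[[[0,0,0],[0,0,0],1],[[0,0,0],[0,0,0],1],[[0,0,0],[0,0,0],1],[[0,0,0],[0,0,0],1],[[0,0,0],[0,0,0],1],[[0,0,0],[0,0,0],1]])

```text
clock: 4.15
eef_pos: [576.3, 196.3, 104.6]
tool_rot: [-3.04, 1.569, 0.308]
force: [-0.4, -0.0, 5.2]
width: 34.4
```

```bash
python3 -c "
from h import *
togo(577.5,198.5,160,101.7)
print(read_state()['force'])"
```

```text
t4.15 pos [576.3 196.3 104.6] w34.4 F [-0.4 -0.   5.2] turn [ 0.1 -0.1  0. ] | shift now [-55.4  -1.9  -1.7] after turn [-55.4  -1.9  -1.6]
[-0.43583896 -0.04782778  5.17538848]
```

>>> jog_arm(series=[[[0,0,0],[-4,0,0],1],[[0,0,0],[-8,0,0],1],[[0,0,0],[-12,0,0],1],[[0,0,0],[-12,0,0],1],[[0,0,0],[-12,0,0],1],[[0,0,0],[-7,0,0],1],[[0,0,0],[0,0,0],1]])

```text
clock: 5.03
eef_pos: [576.1, 196.3, 159.5]
tool_rot: [-2.974, 1.569, 0.374]
force: [0.5, 0.6, -0.4]
width: 34.4
```

```bash
python3 -c "
from h import *
togo(556,15.5,110,101.7)
S=snap('side');T=snap('top')
cv2.imwrite('pics/a2.png',cv2.resize(S['img'][220:370,230:430],(720,540),interpolation=2)[:,:,::-1])
print(lid(S,'blue',(270,295,310,330),72,27.8),lid(T,'blue',(245,210,275,242),72,27.8))
try: print(lid(S,'red',(260,250,310,300),161,17))
except Exception as e: print(e)
"
```

```text
t5.03 pos [576.1 196.3 159.5] w34.4 F [ 0.5  0.6 -0.4] turn [ 0.1 -0.1  0. ] | shift now [ 49.4 172.9  56.8] after turn [ 49.5 173.   56.4]
(array([572.61707568, 203.39608488]), np.float64(1.1486207115250031)) (array([559.07128236, 167.79334457]), np.float64(4.229376909770627))
max() iterable argument is empty
```

View pics/a2.png

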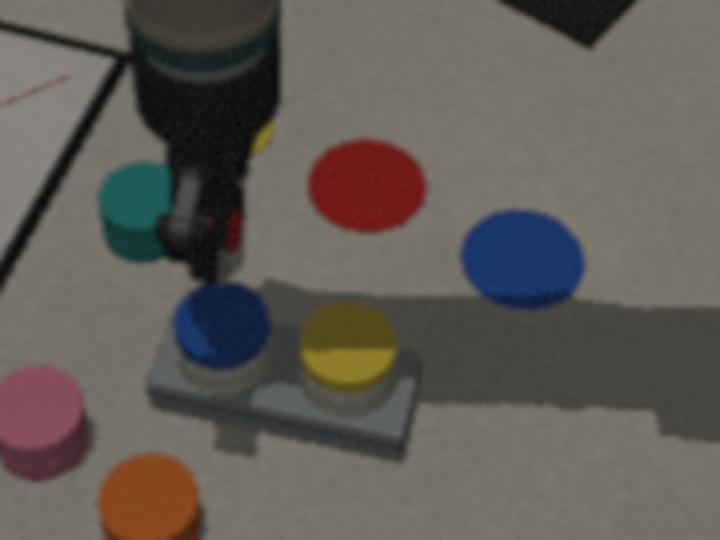

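>>> jog_arm(series=[[[0,0,0],[0,20,7],1],[[0,0,0],[0,35,12],1],[[0,0,0],[0,40,13],1],[[0,0,0],[0,40,13],1],[[0,0,0],[20,25,8],1],[[0,0,0],[30,13,4],1],[[0,0,0],[30,0,0],1],[[0,0,0],[10,0,0],1]])

```text
clock: 6.12
eef_pos: [553.5, 13.3, 67.0]
tool_rot: [0.032, 1.567, -2.905]
force: [0.7, 0.3, -0.6]
width: 34.3
```

```bash
python3 -c "
from h import *
togo(555,15.5,36.5,101.7)
snap('side');togo(555,15.5,36.5,101.7)"
```

```text
t6.12 pos [553.5  13.3  67. ] w34.3 F [ 0.7  0.3 -0.6] turn [ 0.   0.2 -0. ] | shift now [30.5 -1.9 -2. ] after turn [30.5 -1.9 -1.9]
t6.17 pos [553.7  13.9  66.7] w34.5 F [ 0.2 -0.  -1.2] turn [0.1 0.2 0. ] | shift now [30.2 -1.3 -1.7] after turn [30.2 -1.3 -1.6]
```

>>> jog_arm(series=[[[0,0,0],[8,-1.5,-1.5],1],[[0,0,0],[10,0,0],1],[[0,0,0],[6,0,0],1],[[0,0,0],[3,0,0],1],[[0,0,0],[1,0,0],1],[[0,0,0],[1,0,0],1],[[0,0,0],[0,0,0],1]])

```text
clock: 7.05
eef_pos: [556.7, 16.9, 39.9]
tool_rot: [2.925, 1.571, -0.01]
force: [-0.1, -0.5, -0.0]
width: 34.5
```

```bash
python3 -c "
from h import *
togo(555,15.5,36,101.7)"
```

```text
t7.05 pos [556.7  16.9  39.9] w34.5 F [-0.1 -0.5 -0. ] turn [ 0.1 -0.  -0. ] | shift now [3.9 1.  1.9] after turn [3.9 1.  1.9]
```

>>> jog_arm(series=[[[0,0,0],[1,0.8,1.5],1],[[0,0,0],[1,0,0],1],[[0,0,0],[1,0,0],1],[[0,0,0],[0.7,0,0],1],[[0,0,0],[0,0,0],1]])

```text
clock: 7.68
eef_pos: [555.2, 15.9, 36.0]
tool_rot: [-0.215, 1.571, 3.133]
force: [-0.7, -0.1, -0.5]
width: 34.4
```

```bash
python3 -c "
from h import *
togo(555,15.5,36,101.7)"
```

```text
t7.67 pos [555.2  15.9  36. ] w34.4 F [-0.7 -0.1 -0.5] turn [0.1 0.  0. ] | shift now [-0.   0.3  0.3] after turn [-0.   0.3  0.3]
```

>>> jog_arm(series=[[[0,0,0],[0.5,0,0],1],[[0,0,0],[0.5,0,0],1],[[0,0,0],[0,0,0],1]])

```text
clock: 8.05
eef_pos: [555.3, 15.8, 35.6]
tool_rot: [2.895, 1.571, -0.04]
force: [-0.9, 1.6, 4.1]
width: 33.9
```

Contact with the mat shows as +4 N. I release partway, open fully and lift.

>>> jog_arm(series=[[[0,0,0],[0,0,0],0],[[0,0,0],[0,0,0],0],[[0,0,0],[0,0,0],-0.5],[[0,0,0],[0,0,0],-1],[[0,0,0],[-15,0,0],-1],[[0,0,0],[-30,0,0],-1],[[0,0,0],[-40,0,0],-1],[[0,0,0],[-40,0,0],-1]])

```text
clock: 9.05
eef_pos: [555.2, 15.8, 162.2]
tool_rot: [2.973, 1.57, 0.038]
force: [0.5, -0.5, 0.0]
width: 85.8
```

```bash
python3 -c "
from h import *
S=snap('side')
print(lid(S,'blue',(270,295,310,330),72,27.8),lid(S,'yellow',(305,300,345,340),72,27.8))
togo(572,202,140,103)
"
```

```text
(array([573.20681551, 202.56348138]), np.float64(1.1221963920982685)) (array([498.88483124, 184.78289171]), np.float64(0.689121260217401))
t9.10 pos [558.2  15.9 167.1] w85.4 F [ 0.9 -0.3  3. ] turn [-1.2 -0.5 -0.1] | shift now [  27.4 -179.4  -51.3] after turn [  27.1 -178.2  -55.3]
```

>>> jog_arm(series=[[[-1.2,0,0],[0,-20,-6],-1],[[0,0,0],[0,-30,-10],-1],[[0,0,0],[0,-35,-11],-1],[[0,0,0],[0,-35,-11],-1],[[0,0,0],[10,-30,-9],-1],[[0,0,0],[10,-20,-6],-1],[[0,0,0],[7,-8,-2],-1],[[0,0,0],[0,0,0],-1]])

```text
clock: 10.1
eef_pos: [568.4, 201.3, 132.0]
tool_rot: [0.329, 1.568, -2.584]
force: [0.8, -0.3, -0.1]
width: 85.5
```

```bash
python3 -c "
from h import *
S=snap('side');T=snap('top')
HSV['orange']=[(7,130,60),(18,255,255)];HSV['pink']=[(150,60,60),(178,255,255)]
print('orange',lid(S,'orange',(250,335,295,385),40,27.8),lid(T,'orange',(210,218,240,248),40,27.8))
print('pink',lid(S,'pink',(220,315,260,355),40,27.8),lid(T,'pink',(222,190,250,218),40,27.8))
togo(573,201.5,66,103.3)
"
```

```text
Traceback (most recent call last):
  File "h.py", line 37, in lid
    q=max(blobs(d,c,roi,30),key=cv2.contourArea)[:,0,:]; W=world(d,q[:,0],q[:,1],float(z))[:,:2]
      ~~~^^^^^^^^^^^^^^^^^^^^^^^^^^^^^^^^^^^^^^^
ValueError: max() iterable argument is empty
```

```bash
python3 -c "
from h import *
S=snap('side')
HSV['orange']=[(5,110,50),(20,255,255)];HSV['pink']=[(150,60,60),(178,255,255)]
print('orange',lid(S,'orange',(250,335,295,385),40,27.8))
print('pink',lid(S,'pink',(220,315,260,355),40,27.8))
togo(573,201.5,66,103.3)
"
```

```text
orange (array([569.19361496, 307.56537135]), np.float64(0.6338960402674169))
pink (array([658.55691017, 281.96960041]), np.float64(0.6857853293347822))
t10.25 pos [569.6 199.9 133.2] w85.6 F [-0.4  0.3 -0.3] turn [-0.4 -0.  -0.1] | shift now [67.2 -0.8 -3.7] after turn [67.2 -0.7 -3.7]
```

>>> jog_arm(series=[[[0,0,0],[10,-0.5,-3],-1],[[0,0,0],[20,0,0],-1],[[0,0,0],[18,0,0],-1],[[0,0,0],[10,0,0],-1],[[0,0,0],[7,0,0],-1],[[0,0,0],[0,0,0],-1],[[0,0,0],[0,0,0],-1]])

```text
clock: 11.12
eef_pos: [572.4, 203.0, 68.5]
tool_rot: [-3.002, 1.57, 0.367]
force: [-0.1, -0.8, 0.0]
width: 86.0
```

```bash
python3 -c "
from h import *
togo(573,201.5,66,103.3)"
```

```text
t11.12 pos [572.4 203.   68.5] w86.0 F [-0.1 -0.8  0. ] turn [-0.3 -0.1  0. ] | shift now [ 2.5  1.6 -0.3] after turn [ 2.5  1.6 -0.3]
```

>>> jog_arm(series=[[[0,0,0],[2,1,0],-0.3],[[0,0,0],[0,0,0],0],[[0,0,0],[0,0,0],1],[[0,0,0],[0,0,0],1],[[0,0,0],[0,0,0],1],[[0,0,0],[0,0,0],1],[[0,0,0],[0,0,0],1]])

```text
clock: 12.0
eef_pos: [572.7, 201.6, 66.7]
tool_rot: [2.913, 1.57, -0.002]
force: [-0.1, -1.4, 5.2]
width: 56.3
```

```bash
python3 -c "
from h import *
togo(573,201.5,66,103.3)"
```

```text
t12.00 pos [572.7 201.6  66.7] w56.3 F [-0.1 -1.4  5.2] turn [-0.3 -0.1 -0. ] | shift now [ 0.7  0.2 -0.3] after turn [ 0.7  0.2 -0.3]
```

>>> jog_arm(series=[[[0,0,0],[-4,0,0],1],[[0,0,0],[-10,0,0],1],[[0,0,0],[-18,0,0],1],[[0,0,0],[-20,0,0],1],[[0,0,0],[-18,0,0],1],[[0,0,0],[-5,0,0],1],[[0,0,0],[0,0,0],1]])

```text
clock: 12.88
eef_pos: [572.3, 201.9, 141.5]
tool_rot: [-2.936, 1.57, 0.433]
force: [-0.1, -0.4, -1.6]
width: 56.4
```

```bash
python3 -c "
from h import *
togo(435.5,31.7,60,103.3)
S=snap('side')
print(lid(S,'blue',(260,240,320,300),72+75,27.8))
togo(435.5,31.7,60,103.3)"
```

```text
t12.88 pos [572.3 201.9 141.5] w56.4 F [-0.1 -0.4 -1.6] turn [-0.3 -0.   0. ] | shift now [ 81.3 135.  171.7] after turn [ 81.5 134.2 172.3]
(array([586.13728413, 196.54716495]), np.float64(5.161307108066956))
t12.93 pos [571.9 201.7 140.9] w56.8 F [-0.3 -0.7 -1.3] turn [-0.3  0.  -0. ] | shift now [ 80.9 134.9 171.2] after turn [ 80.9 134.1 171.9]
```

>>> jog_arm(series=[[[0,0,0],[0,12,15],1],[[0,0,0],[0,24,30],1],[[0,0,0],[0,27,35],1],[[0,0,0],[0,27,35],1],[[0,0,0],[15,24,30],1],[[0,0,0],[25,14,17],1],[[0,0,0],[25,7,9],1],[[0,0,0],[10,0,0],1]])

```text
clock: 13.92
eef_pos: [432.5, 30.1, 66.9]
tool_rot: [0.121, 1.56, -2.795]
force: [1.1, 0.4, -1.4]
width: 56.3
```

```bash
python3 -c "
from h import *
togo(435.5,31.7,39,103.3)
S=snap('side')
togo(435.5,31.7,39,103.3)"
```

```text
t13.93 pos [432.5  30.1  66.9] w56.3 F [ 1.1  0.4 -1.4] turn [-0.4  0.6 -0.1] | shift now [27.9 -0.9 -3.5] after turn [27.9 -0.9 -3.2]
t13.97 pos [434.   30.3  66.7] w56.4 F [ 0.9 -0.6 -1.5] turn [-0.3  0.5 -0.1] | shift now [27.7 -1.1 -2. ] after turn [27.7 -1.1 -1.7]
```

>>> jog_arm(series=[[[0,0,0],[8,0,0],1],[[0,0,0],[9,0,0],1],[[0,0,0],[6,0,0],1],[[0,0,0],[3,0,0],1],[[0,0,0],[0,0,0],1],[[0,0,0],[0,0,0],1]])

```text
clock: 14.72
eef_pos: [435.3, 31.3, 42.7]
tool_rot: [0.162, 1.566, -2.752]
force: [-0.4, 0.4, -1.3]
width: 56.1
```

```bash
python3 -c "
from h import *
togo(435.5,31.7,37.7,103.3)"
```

```text
t14.72 pos [435.3  31.3  42.7] w56.1 F [-0.4  0.4 -1.3] turn [-0.3  0.3 -0. ] | shift now [ 5.  -0.4 -0.3] after turn [ 5.  -0.4 -0.3]
```

>>> jog_arm(series=[[[0,0,0],[1.5,0,0],1],[[0,0,0],[1,0,0],1],[[0,0,0],[0.8,0,0],1],[[0,0,0],[0.5,0,0],1],[[0,0,0],[0,0,0],1]])

```text
clock: 15.35
eef_pos: [435.2, 31.2, 38.8]
tool_rot: [0.154, 1.566, -2.76]
force: [-0.3, 0.2, -1.0]
width: 56.4
```

>>> jog_arm(series=[[[0,0,0],[0.5,0,0],1],[[0,0,0],[0.5,0,0],1],[[0,0,0],[0,0,0],1]])

```text
clock: 15.72
eef_pos: [435.2, 31.2, 37.9]
tool_rot: [0.16, 1.566, -2.754]
force: [0.3, -0.4, -1.2]
width: 56.7
```

>>> jog_arm(series=[[[0,0,0],[0.5,0,0],1],[[0,0,0],[0.4,0,0],1],[[0,0,0],[0,0,0],1]])

```text
clock: 16.1
eef_pos: [435.1, 31.2, 37.7]
tool_rot: [0.303, 1.567, -2.611]
force: [-2.2, -0.8, 9.4]
width: 56.3
```

>>> jog_arm(series=[[[0,0,0],[0,0,0],0],[[0,0,0],[0,0,0],-0.5],[[0,0,0],[0,0,0],-1],[[0,0,0],[0,0,0],-1],[[0,0,0],[-12,0,0],-1],[[0,0,0],[-25,0,0],-1],[[0,0,0],[-30,0,0],-1],[[0,0,0],[-30,0,0],-1]])

```text
clock: 17.1
eef_pos: [435.3, 31.3, 134.7]
tool_rot: [0.093, 1.566, -2.821]
force: [0.8, -0.3, 0.3]
width: 85.4
```

```bash
python3 -c "
from h import *
S=snap('side')
print(lid(S,'yellow',(305,300,345,340),72,27.8))
togo(499,184,120,103.3)"
```

```text
(array([498.88483124, 184.78289171]), np.float64(0.689121260217401))
t17.15 pos [436.9  31.7 137.5] w85.4 F [ 0.4 -1.   2. ] turn [-0.3  0.  -0.1] | shift now [  17.3 -134.4  -94.9] after turn [  17.5 -133.9  -95.5]
```

>>> jog_arm(series=[[[0,0,0],[0,-20,-14],-1],[[0,0,0],[0,-30,-22],-1],[[0,0,0],[0,-32,-23],-1],[[0,0,0],[5,-30,-21],-1],[[0,0,0],[12,-15,-10],-1],[[0,0,0],[12,-7,-5],-1],[[0,0,0],[0,0,0],-1],[[0,0,0],[0,0,0],-1]])

```text
clock: 18.15
eef_pos: [497.5, 182.2, 104.4]
tool_rot: [0.31, 1.565, -2.605]
force: [0.7, 0.6, 1.1]
width: 85.3
```

```bash
python3 -c "
from h import *
togo(499,184,66,103.3)"
```

```text
t18.15 pos [497.5 182.2 104.4] w85.3 F [0.7 0.6 1.1] turn [-0.3  0.3 -0.1] | shift now [38.4 -1.5 -2.1] after turn [38.4 -1.5 -1.9]
```

>>> jog_arm(series=[[[0,0,0],[10,-1,-1],-1],[[0,0,0],[12,0,0],-1],[[0,0,0],[10,0,0],-1],[[0,0,0],[4,0,0],-1],[[0,0,0],[0,0,0],-1],[[0,0,0],[0,0,0],-1]])

```text
clock: 18.9
eef_pos: [498.6, 184.7, 68.7]
tool_rot: [0.134, 1.567, -2.78]
force: [0.6, 0.0, 0.2]
width: 85.8
```

```bash
python3 -c "
from h import *
togo(499,184,66,103.3)"
```

```text
t18.90 pos [498.6 184.7  68.7] w85.8 F [0.6 0.  0.2] turn [-0.3  0.2 -0. ] | shift now [ 2.7  0.7 -0.3] after turn [ 2.7  0.7 -0.3]
```

>>> jog_arm(series=[[[0,0,0],[2,0.5,0],-0.3],[[0,0,0],[0,0,0],0],[[0,0,0],[0,0,0],1],[[0,0,0],[0,0,0],1],[[0,0,0],[0,0,0],1],[[0,0,0],[0,0,0],1],[[0,0,0],[0,0,0],1]])

```text
clock: 19.77
eef_pos: [498.6, 183.8, 66.9]
tool_rot: [0.298, 1.567, -2.616]
force: [-0.4, -0.6, 6.4]
width: 56.6
```

>>> jog_arm(series=[[[0,0,0],[-4,0,0],1],[[0,0,0],[-10,0,0],1],[[0,0,0],[-18,0,0],1],[[0,0,0],[-20,0,0],1],[[0,0,0],[-18,0,0],1],[[0,0,0],[-10,0,0],1],[[0,0,0],[0,0,0],1],[[0,0,0],[0,0,0],1]])

```text
clock: 20.78
eef_pos: [498.5, 183.8, 146.0]
tool_rot: [0.192, 1.565, -2.723]
force: [-0.3, -0.2, -1.8]
width: 56.3
```

```bash
python3 -c "
from h import *
togo(677.3,5.7,60,103.3)"
```

```text
t20.77 pos [498.5 183.8 146. ] w56.3 F [-0.3 -0.2 -1.8] turn [-0.3  0.3 -0.1] | shift now [  85.5  213.7 -134.5] after turn [  86.   214.4 -133. ]
```

>>> jog_arm(series=[[[0,0,0],[0,20,-13],1],[[0,0,0],[0,38,-24],1],[[0,0,0],[0,44,-28],1],[[0,0,0],[0,44,-28],1],[[0,0,0],[10,38,-24],1],[[0,0,0],[25,20,-12],1],[[0,0,0],[25,9,-4],1],[[0,0,0],[15,0,0],1]])

```text
clock: 21.78
eef_pos: [674.6, 6.3, 68.3]
tool_rot: [-0.006, 1.563, -2.921]
force: [-0.7, -0.3, -1.4]
width: 56.7
```

>>> jog_arm(series=[[[0,0,0],[8,0,0],1],[[0,0,0],[8,0,0],1],[[0,0,0],[4,0,0],1],[[0,0,0],[0,0,0],1],[[0,0,0],[0,0,0],1]])

```text
clock: 22.4
eef_pos: [676.4, 6.5, 51.6]
tool_rot: [0.255, 1.567, -2.659]
force: [0.1, 0.0, -1.0]
width: 56.7
```

```bash
python3 -c "
from h import *
togo(677.3,5.7,37.9,103.3)"
```

```text
t22.40 pos [676.4   6.5  51.6] w56.7 F [ 0.1  0.  -1. ] turn [-0.3  0.2 -0.1] | shift now [13.7  1.  -0.7] after turn [13.7  1.  -0.7]
```

>>> jog_arm(series=[[[0,0,0],[5,0.7,-0.7],1],[[0,0,0],[4,0,0],1],[[0,0,0],[2,0,0],1],[[0,0,0],[1,0,0],1],[[0,0,0],[0.5,0,0],1],[[0,0,0],[0,0,0],1],[[0,0,0],[0,0,0],1]])

```text
clock: 23.28
eef_pos: [676.9, 5.9, 38.6]
tool_rot: [0.165, 1.567, -2.749]
force: [-0.9, 0.1, -1.2]
width: 56.3
```

>>> jog_arm(series=[[[0,0,0],[0.5,0,0],1],[[0,0,0],[0.5,0,0],1],[[0,0,0],[0,0,0],1]])

```text
clock: 23.65
eef_pos: [676.9, 5.9, 38.0]
tool_rot: [0.226, 1.567, -2.688]
force: [-0.8, -0.0, 3.1]
width: 56.6
```

Contact again, so I release and lift.

>>> jog_arm(series=[[[0,0,0],[0,0,0],0],[[0,0,0],[0,0,0],-0.5],[[0,0,0],[0,0,0],-1],[[0,0,0],[0,0,0],-1],[[0,0,0],[-12,0,0],-1],[[0,0,0],[-25,0,0],-1],[[0,0,0],[-35,0,0],-1],[[0,0,0],[-35,0,0],-1]])

```text
clock: 24.65
eef_pos: [677.4, 6.2, 146.4]
tool_rot: [0.172, 1.567, -2.742]
force: [0.5, -0.3, 0.1]
width: 85.7
```

Run:
```python
from h import *
np.set_printoptions(precision=1,suppress=True)
S=snap('side');T=snap('top')
cv2.imwrite('pics/b1.png',np.hstack([cv2.resize(S['img'][220:370,220:420],(400,300),interpolation=2),cv2.resize(T['img'][170:300,230:400],(392,300),interpolation=2)])[:,:,::-1])
# case: bluish-grey top by range height, both views
for d,n in((S,'s'),(T,'t')):
    vv,uu=np.mgrid[0:480,0:640]; W=world(d,uu,vv)
    k=(abs(W[...,0]-536)<115)&(abs(W[...,1]-193)<60)&(abs(W[...,2]-32)<6)
    k=cv2.morphologyEx(k.astype(np.uint8),cv2.MORPH_OPEN,np.ones((3,3),np.uint8))
    nn,l,st,ce=cv2.connectedComponentsWithStats(k)
    for i in range(1,nn):
        if st[i,4]<150: continue
        q=np.argwhere(l==i)[:,::-1]; P=world(d,q[:,0],q[:,1],32.)[:,:2].astype(np.float32)
        C=np.cov(P.T); w,V=np.linalg.eigh(C)
        print(n,st[i,4],'rect',cv2.minAreaRect(P),'mean',P.mean(0),'ang',np.degrees(np.arctan2(V[1,1],V[0,1])),'sd*sqrt12',np.sqrt(12*w),'z',np.median(W[l==i][:,2]))
for nm,c,a,z,r in(('red','red',(305,240,360,290),37,17),('blue','blue',(350,265,400,310),43,27.8),('yel','yellow',(265,225,315,270),43,27.8)):
    try: print(nm,lid(S,c,a,z,r))
    except Exception as e: print(nm,e)
togo(535,193,140,103.3)
```

```text
s 1770 rect ((536.2998046875, 193.52378845214844), (159.5055389404297, 64.39106750488281), 9.932162284851074) mean [535.6 193.5] ang -170.01425560502614 sd*sqrt12 [ 63.2 159.4] z 31.688781117191354
t 957 rect ((536.0616455078125, 190.65953063964844), (159.79751586914062, 61.828250885009766), 9.918384552001953) mean [533.9 190. ] ang -170.33259295204525 sd*sqrt12 [ 60.4 158.9] z 32.05153968744435
red (array([556.2,  18.2]), np.float64(14.884817016584483))
blue (array([435.5,  35.9]), np.float64(5.477165046146034))
yel (array([675.6,  10.1]), np.float64(5.608446863760966))
t24.75 pos [680.2   7.  150. ] w85.5 F [0.6 0.8 0.2] turn [-0.3 -0.3 -0.1] | shift now [   9.2 -213.9   99.6] after turn [  10.  -214.4   98.5]
```

View pics/b1.png

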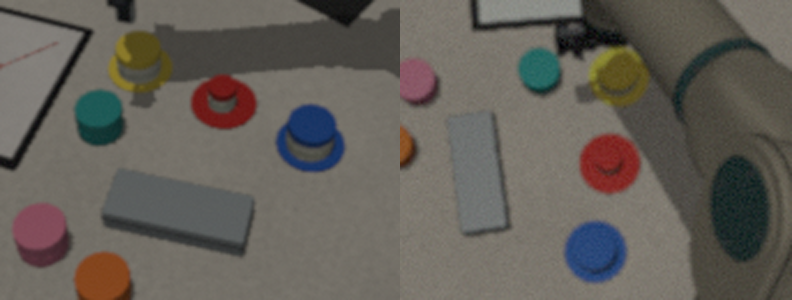

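The three pots stand on their mats and the case lies free. It measures 160×62 mm, angle 10°, centre (536,192), top z 32. I go to it.

>>> jog_arm(series=[[[3,0,0],[0,-15,8],-1],[[0,0,0],[0,-35,15],-1],[[0,0,0],[0,-45,18],-1],[[0,0,0],[0,-45,18],-1],[[0,0,0],[0,-40,16],-1],[[0,0,0],[10,-22,9],-1],[[0,0,0],[20,-8,3],-1],[[0,0,0],[20,0,0],-1]])

```text
clock: 25.75
eef_pos: [553.8, 197.9, 94.3]
tool_rot: [0.156, 1.567, -2.809]
force: [-0.2, 0.0, 0.5]
width: 85.2
```

```bash
python3 -c "
from h import *
togo(536,192,30,100)
snap('side');togo(536,192,30,100)"
```

```text
t25.75 pos [553.8 197.9  94.3] w85.2 F [-0.2  0.   0.5] turn [ 0.1  0.2 -0. ] | shift now [64.4  2.6 18.3] after turn [64.3  2.7 18.5]
t25.80 pos [552.7 196.   91.5] w85.4 F [-0.3 -0.7 -1.4] turn [ 0.1  0.5 -0.1] | shift now [61.6  0.9 16.7] after turn [61.5  1.1 17.2]
```

>>> jog_arm(series=[[[0,0,0],[5,1,8],-1],[[0,0,0],[10,0,8],-1],[[0,0,0],[12,0,0],-1],[[0,0,0],[8,0,0],-1],[[0,0,0],[0,0,0],-1],[[0,0,0],[0,0,0],-1]])

```text
clock: 26.55
eef_pos: [538.7, 193.4, 59.9]
tool_rot: [0.173, 1.567, -2.794]
force: [-0.6, -0.3, -0.1]
width: 85.4
```

```bash
python3 -c "
from h import *
togo(536,192,30,100)"
```

```text
t26.55 pos [538.7 193.4  59.9] w85.4 F [-0.6 -0.3 -0.1] turn [ 0.   0.2 -0. ] | shift now [29.9  0.9  2.8] after turn [29.9  1.   2.9]
```

>>> jog_arm(series=[[[0,0,0],[8,0.7,2.5],-1],[[0,0,0],[10,0,0],-1],[[0,0,0],[5,0,0],-1],[[0,0,0],[2,0,0],-1],[[0,0,0],[0,0,0],-1],[[0,0,0],[0,0,0],-1]])

```text
clock: 27.3
eef_pos: [536.2, 192.2, 35.0]
tool_rot: [0.2, 1.567, -2.766]
force: [-0.1, -0.7, -0.8]
width: 85.3
```

```bash
python3 -c "
from h import *
togo(536,192,32,100)"
```

```text
t27.30 pos [536.2 192.2  35. ] w85.3 F [-0.1 -0.7 -0.8] turn [ 0.   0.2 -0. ] | shift now [3.  0.1 0.2] after turn [3.  0.1 0.2]
```

>>> jog_arm(series=[[[0,0,0],[2,0,0],-0.3],[[0,0,0],[0.5,0,0],0],[[0,0,0],[0,0,0],1],[[0,0,0],[0,0,0],1],[[0,0,0],[0,0,0],1],[[0,0,0],[0,0,0],1],[[0,0,0],[0,0,0],1]])

```text
clock: 28.18
eef_pos: [536.1, 191.8, 32.9]
tool_rot: [0.367, 1.567, -2.599]
force: [-0.7, -1.1, 4.2]
width: 61.1
```

```bash
python3 -c "
from h import *
togo(536,192,32,100)"
```

```text
t28.18 pos [536.1 191.8  32.9] w61.1 F [-0.7 -1.1  4.2] turn [ 0.   0.2 -0.1] | shift now [ 0.9 -0.2  0.1] after turn [ 0.9 -0.2  0.1]
```

>>> jog_arm(series=[[[0,0,0],[-4,0,0],1],[[0,0,0],[-8,0,0],1],[[0,0,0],[-15,0,0],1],[[0,0,0],[-22,0,0],1],[[0,0,0],[-25,0,0],1],[[0,0,0],[-25,0,0],1],[[0,0,0],[-15,0,0],1],[[0,0,0],[0,0,0],1]])

```text
clock: 29.18
eef_pos: [537.1, 192.5, 147.6]
tool_rot: [0.262, 1.569, -2.705]
force: [-0.1, 0.2, -2.3]
width: 60.9
```

Run:
```python
from h import *
togo(533,-243.8,140,75.4)
d=snap('side'); cv2.imwrite('pics/c1.png',cv2.resize(d['img'][220:370,220:420],(480,360),interpolation=2)[:,:,::-1])
```

```text
t29.18 pos [537.1 192.5 147.6] w60.9 F [-0.1  0.2 -2.3] turn [24.6  0.1 -0.1] | shift now [  7.9 428.9  79.9] after turn [   7.6  423.2 -106. ]
```

View pics/c1.png

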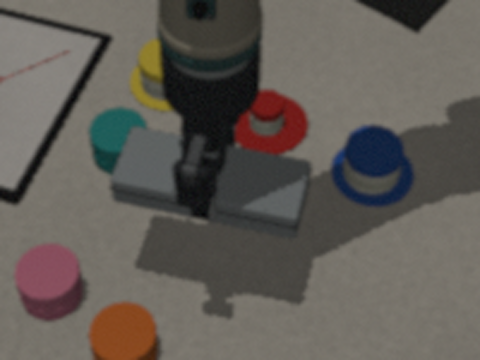

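The case hangs level in the grip. I carry it over.

>>> jog_arm(series=[[[0,0,0],[0,15,3],1],[[0,0,0],[0,30,5],1],[[0,0,0],[0,42,8],1],[[0,0,0],[0,48,9],1],[[0,0,0],[0,48,9],1],[[0,0,0],[0,48,9],1],[[0,0,0],[0,48,9],1],[[0,0,0],[0,48,9],1]])

```text
clock: 30.22
eef_pos: [531.9, -143.2, 145.8]
tool_rot: [0.111, 1.564, -2.856]
force: [0.4, 0.4, -1.9]
width: 60.5
```

>>> jog_arm(series=[[[0,0,0],[0,40,7],1],[[2,0,0],[0,25,5],1],[[4,0,0],[0,15,3],1],[[6,0,0],[0,8,2],1],[[6,0,0],[0,0,0],1],[[4,0,0],[0,0,0],1],[[2.6,0,0],[0,0,0],1],[[0,0,0],[0,0,0],1]])

```text
clock: 31.22
eef_pos: [530.7, -229.0, 147.1]
tool_rot: [0.585, 1.566, -2.81]
force: [0.4, -0.1, -2.9]
width: 60.7
```

Run:
```python
from h import *
d=snap('side')
togo(533,-243.8,80,75.4)
```

```text
t31.27 pos [ 530.6 -229.2  147. ] w61.0 F [-0.3  0.1 -2.5] turn [ 0.1  0.2 -0.1] | shift now [67.  13.4 -6.2] after turn [67.  13.5 -5.9]
```

>>> jog_arm(series=[[[0,0,0],[5,7,-3],1],[[0,0,0],[15,6,-3],1],[[0,0,0],[20,0,0],1],[[0,0,0],[18,0,0],1],[[0,0,0],[12,0,0],1],[[0,0,0],[6,0,0],1],[[0,0,0],[0,0,0],1],[[0,0,0],[0,0,0],1]])

```text
clock: 32.28
eef_pos: [533.3, -244.2, 71.6]
tool_rot: [0.871, 1.567, -2.525]
force: [-0.8, 0.8, -2.5]
width: 60.7
```

Run:
```python
from h import *
togo(533,-243.8,36,75.4)
d=snap('side'); cv2.imwrite('pics/c2.png',cv2.resize(d['img'][150:270,310:470],(640,480),interpolation=2)[:,:,::-1])
```

```text
t32.27 pos [ 533.3 -244.2   71.6] w60.7 F [-0.8  0.8 -2.5] turn [ 0.   0.1 -0.2] | shift now [35.6 -0.4  0.3] after turn [35.6 -0.3  0.4]
```

View pics/c2.png

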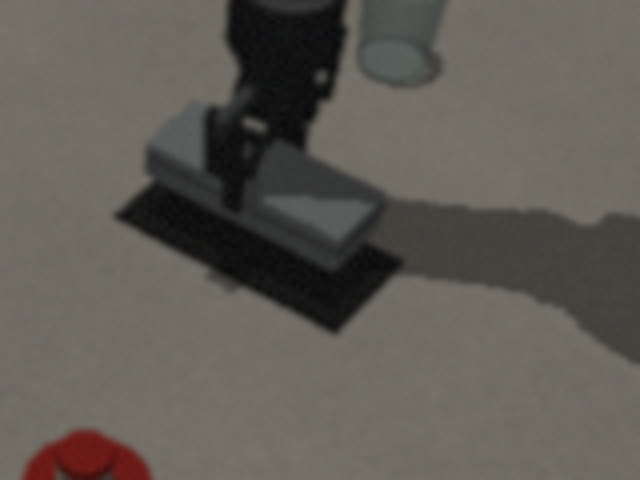

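The case lines up over the black mat and is parallel to it, with the beaker well clear. I lower it.

>>> jog_arm(series=[[[0,0,0],[8,0,0],1],[[0,0,0],[10,0,0],1],[[0,0,0],[7,0,0],1],[[0,0,0],[3,0,0],1],[[0,0,0],[2,0,0],1],[[0,0,0],[1,0,0],1],[[0,0,0],[0,0,0],1],[[0,0,0],[0,0,0],1]])

```text
clock: 33.33
eef_pos: [532.8, -244.2, 40.2]
tool_rot: [0.704, 1.567, -2.691]
force: [-0.2, 0.2, -2.1]
width: 60.7
```

>>> jog_arm(series=[[[0,0,0],[0.7,0,0],1],[[0,0,0],[0.7,0,0],1],[[0,0,0],[0.6,0,0],1],[[0,0,0],[0,0,0],1]])

```text
clock: 33.83
eef_pos: [532.6, -244.1, 38.0]
tool_rot: [0.623, 1.566, -2.773]
force: [1.1, 0.2, -2.2]
width: 60.6
```

Run:
```python
from h import *
togo(533,-243.8,35.9,75.4)
```

```text
t33.83 pos [ 532.6 -244.1   38. ] w60.6 F [ 1.1  0.2 -2.2] turn [ 0.   0.2 -0.1] | shift now [ 2.1 -0.4 -0.3] after turn [ 2.1 -0.4 -0.3]
```

>>> jog_arm(series=[[[0,0,0],[0.6,0,0],1],[[0,0,0],[0.5,0,0],1],[[0,0,0],[0.5,0,0],1],[[0,0,0],[0,0,0],1]])

```text
clock: 34.33
eef_pos: [532.6, -244.2, 36.4]
tool_rot: [0.628, 1.566, -2.768]
force: [-0.1, 0.6, -2.5]
width: 60.8
```

>>> jog_arm(series=[[[0,0,0],[0.4,0,0],1],[[0,0,0],[0.4,0,0],1],[[0,0,0],[0,0,0],1]])

```text
clock: 34.7
eef_pos: [532.7, -244.2, 36.0]
tool_rot: [0.702, 1.566, -2.694]
force: [-0.8, -0.6, 1.7]
width: 60.7
```

Contact has begun. After one small further step I release and move up and away.

>>> jog_arm(series=[[[0,0,0],[0.3,0,0],1],[[0,0,0],[0,0,0],0],[[0,0,0],[0,0,0],-0.5],[[0,0,0],[0,0,0],-1],[[0,0,0],[0,0,0],-1],[[0,0,0],[-12,0,0],-1],[[0,0,0],[-25,0,0],-1],[[0,0,0],[-35,0,0],-1]])

```text
clock: 35.7
eef_pos: [532.5, -243.8, 108.2]
tool_rot: [0.465, 1.566, -2.931]
force: [0.9, 0.9, 0.9]
width: 85.3
```

>>> jog_arm(series=[[[0,0,0],[-45,0,0],-1],[[0,0,0],[-50,10,0],-1],[[0,0,0],[-40,40,15],-1],[[0,0,0],[0,50,20],-1],[[0,0,0],[0,50,20],-1],[[0,0,0],[0,50,20],-1],[[0,0,0],[0,50,20],-1],[[0,0,0],[0,0,0],-1]])

```text
clock: 36.7
eef_pos: [373.9, -466.7, 243.4]
tool_rot: [0.802, 1.563, -2.604]
force: [0.0, 0.0, -0.3]
width: 85.7
```

Run:
```python
from h import *
np.set_printoptions(precision=1,suppress=True)
S=snap('side');T=snap('top');togo(533,-243.8,250,75)
cv2.imwrite('pics/d1.png',np.hstack([cv2.resize(S['img'][140:380,150:470],(400,300),interpolation=2),cv2.resize(T['img'][120:330,220:500],(400,300),interpolation=2)])[:,:,::-1])
for d,n in((S,'s'),(T,'t')):
    vv,uu=np.mgrid[0:480,0:640]; W=world(d,uu,vv)
    k=(abs(W[...,0]-533)<115)&(abs(W[...,1]+244)<75)&(abs(W[...,2]-35)<6)
    k=cv2.morphologyEx(k.astype(np.uint8),cv2.MORPH_OPEN,np.ones((3,3),np.uint8))
    nn,l,st,_=cv2.connectedComponentsWithStats(k); i=1+np.argmax(st[1:,4]); q=np.argwhere(l==i)[:,::-1]
    print(n,'case',cv2.minAreaRect(world(d,q[:,0],q[:,1],35.)[:,:2].astype(np.float32)),'z',np.median(W[l==i][:,2]))
    # pot tops by height
    for nm,c,h,r in(('red',(556,15.5),37,18),('blue',(435.7,31.7),43,29),('yel',(677.3,5.7),43,29)):
        k=(np.hypot(W[...,0]-c[0],W[...,1]-c[1])<48)&(abs(W[...,2]-h)<7)
        q=np.argwhere(k)[:,::-1]; P=world(d,q[:,0],q[:,1],float(h))[:,:2].astype(np.float32)
        print('  ',nm,'off mat',np.array(cv2.minEnclosingCircle(P)[0])-c,'mean',P.mean(0)-c,cv2.minAreaRect(P)[1],'z',np.median(W[k][:,2]))
for nm,c,a,b,h,r in(('blue','blue',(350,255,400,310),(295,255,335,298),43,27.8),('yel','yellow',(265,225,315,272),(305,180,345,222),43,27.8)): pass
```

```text
t36.80 pos [ 378.4 -461.9  243.8] w85.6 F [0.3 0.8 0.2] turn [ 0.4  0.2 -0.1] | shift now [  -7.  -250.1  -94.4] after turn [  -6.2 -250.7  -92.8]
s case ((533.7549438476562, -238.2423553466797), (67.60783386230469, 161.58926391601562), 75.1507339477539) z 34.80621225332948
   red off mat [0.8 3.9] mean [1.6 3.7] (32.01409149169922, 38.6822395324707) z 36.49007699253434
   blue off mat [2.5 3.3] mean [1.1 3.4] (56.03036117553711, 60.86425018310547) z 42.68201271836722
   yel off mat [0.2 4.3] mean [-0.2  3.8] (58.673336029052734, 57.9423713684082) z 42.558370253688
t case ((532.9979858398438, -243.05474853515625), (61.374122619628906, 159.7306671142578), 75.46218872070312) z 34.90769773240754
   red off mat [0.6 1.6] mean [1.  1.3] (34.3115119934082, 30.69095230102539) z 36.61901729283045
   blue off mat [ 1.3 -0.3] mean [ 1.1 -0. ] (54.19770431518555, 54.138309478759766) z 42.58066745632061
   yel off mat [-0.9  0.8] mean [-0.8  1. ] (55.85447311401367, 57.12809753417969) z 42.78212852972308
```

View pics/d1.png

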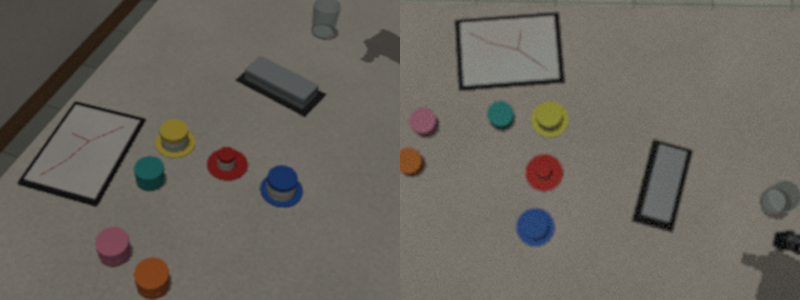

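>>> jog_arm(series=[[[0,0,0],[0,0,0],-1],[[0,0,0],[0,0,0],-1]])

```text
clock: 37.05
eef_pos: [379.9, -460.6, 243.7]
tool_rot: [0.665, 1.567, -2.728]
force: [0.0, -0.0, 0.7]
width: 85.6
```

```bash
python3 -c "
from h import *
print(finish_job())"
```

```text
the job is handed in; nothing more can be done
None
```

The job is done and handed in at 37 s. The red, blue and yellow pots stand upright on their own mats. The case lies on the black mat along its length, and the gripper is open and clear of everything.

**Final check, top view:** pots are within about 2 mm of their mat centres, with lid tops at z ≈ 36.6 and 42.7 mm. The case is within about 1 mm of its mat's centre and 0.1° of its length, top at z ≈ 35 mm.

**Disagreement:** the side view put the pots 3–4 mm and the case about 5 mm further towards +y. I took that as bias, since that view also catches the sides facing its camera, so I trusted the top view and made no correction.

**Bystanders:** the beaker and the three look-alike pots appear where they were in the last picture. The spray bottle was outside that crop, but the arm never went near it.

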